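# Hold the glass cell in the photometer's light path

## Robot

A 6-joint arm with a two-finger parallel gripper is mounted at the origin on the work surface. World frame = base frame: x ahead of the robot, y to its left, z up, the work surface at z = 0. Lengths are in m, angles in rad, forces in N, time in s.
With the tool pointing down it reaches from about 0.3 to 0.775 m from the base axis. Payload 14.6 kg.
Tool frame: the origin (TCP) lies between the finger pads; the fingertips stand 8 mm ahead of it and the grasp point (between the pads) lies 11 mm behind it; x points along the fingers, y is the direction in which the jaws open and shut, and the axes are right-handed (so a half turn about x gives the same grasp; the last joint's range is limited). The gripper opens to 94 mm and grips with 3 to 60 N. Pads are 16 mm wide; open, the fingers measure 119 mm over their backs; the gripper's body (75 mm by 177 mm) begins 78 mm behind the grasp point.
Start: joints at [1.225, 0.3, 1.521, -0, 1.321, -0.067], TCP at [0.151, 0.529, 0.174] pointing down, gripper open.
Joint ranges: [-3.03, 3.03], [-0.79, 2.21], [0.23, 2.52], [-1.04, 4.18], [0, 3.07], [-2.55, 2.55]. Speed limits (rad/s): [2.22, 2.22, 2.57, 3.14, 3.14, 3.14].

## Interface

Orientations are given as [roll, pitch, yaw] about the fixed x, y, z axes, in that order (R = Rz(yaw) Ry(pitch) Rx(roll)).
In Python, from station import ctrl gives the robot as it stands.
- The arm moves only by the shell command python3 -m creep 'ROWS' [FORCE]. ROWS is a JSON object of lists of equal length, an entry for each row: "hand": the closure, from -1 (fully open) to 1 (shut); "slide": the shift along the tool's x, y, z in m, a list of three; "spin": the turn about the tool's x in degrees. A call has 1 to 12 rows; each row is the pose to reach, as a shift and turn from the pose commanded when the call began, along the tool's axes at that moment; what a row does not reach only later rows make up. A row lasts 1/12 s, in which the tool goes at most 41.7 mm and 7.16 degrees, less where a joint would pass 70% of its speed; a pose out of reach is approached as far as the arm can. A call with a gripper value outside its range is refused whole. The fingers move at their own pace and stop on an object; FORCE is the grip in N (left out, the last holds). Time passes only in rows, so rows that repeat a pose let the fingers close. It gives the time, the measured TCP pose, the force and the opening at its end, in the units of the state.
- ctrl.get_obs(): the state, without advancing time (a new reading comes with each control period).
- ctrl.camera(name): name is "scene" or "top" or "wrist"; returns the picture (384x512x3 uint8, red, green, blue); there is no depth.
- ctrl.calibration(name): a dict with "K" (3x3 intrinsics, pixels), "R" (3x3) and "t" (3): a world point X has camera coordinates R X + t. Camera axes: x right, y down, z forward; pixel columns grow to the right and rows downward; lengths in m; the calibration is good to about 2 mm. A picture is of the moment at which its call begins: read the wrist's pose just before it. calibration takes no time and is no camera call; for the wrist camera it gives the pose at the moment of the call.
- ctrl.hand_in(): hands the job in, once; it reports no verdict.
The state is a dict: "time_s": time; "qpos": joint angles; "joint_vel": joint speeds; "tau": joint torques, N m; "ee_pos": TCP position; "eef_rot": TCP orientation; "force": force on the tool from outside, world axes, zero at the start; "moment": the same for the moment, N m; "grip_width": finger opening in m.
Only numpy, scipy, OpenCV 4.12 (cv2) and the standard library are available. Lean on these libraries where they do the work, as an engineer would, in place of code of your own. Each camera call takes 0.05 s, during which the arm holds its last target.

## Task

Slide the photometer lamp's shutter fully open by the tab on top of the lamp housing, then lift the stoppered rectangular glass cell out of the rack, gripping it by its two broad frosted faces and never by its narrow clear end faces. Finish while holding it still and upright in the air in the light path, about midway between lamp and receiver, turned so that the light goes straight in at one clear face and out at the other through their middles; do not put it down or let go, and keep it from touching the photometer. Leave the short cell, the vial and everything else on the bench where they stand.

Things in the scene. Friction and masses are not known exactly. Their poses are not given: they have to be found in the camera images.
- photometer: Fixed bench photometer, 300 mm long, on a dark 12 mm base plate: two cream boxes face each other over an open gap. Origin: centre of underside; x across, y along the light, z up. Lamp housing (vent slots on its sides): x -40..40, y 55..145 mm, top z 125. Receiver: x -35..35, y -141..-61, top z 115, a 34 mm black ring round its window reaching to y -55.
- beam_mid (a point): The point on the light path midway between lamp and receiver: photometer x 0, y 0, z 90 mm. The light is a narrow beam, 6 mm wide, along the photometer's y. The free gap between shutter blade and receiver ring is photometer y -55..49 mm. Axes as the photometer's.
- shutter (a joint): Lamp shutter, a 36 x 52 x 3 mm steel blade before the lamp window, joined over the housing's top to the tab. Slide value in m: 0 = closed (covers the lamp), 0.034 = end stop, fully open; grows as the tab moves towards the photometer's -x (the robot's side). Starts at 0 to 6 mm. Stiff slide of about 1 N friction, stays where it is left.
- shutter_tab (a point): Centre of the top of the shutter's black tab, an upright block 12 mm (photometer x, the sliding direction) x 26 mm (y) x 29 mm tall; it stands over the lamp housing's top (z 125 mm), its top at z 155 mm, on photometer y 92 mm, and x = 17 mm minus the shutter value. Axes as the photometer's.
- rack: Fixed grey plastic rack, 60 (its x) x 190 (its y) x 14 mm, with three equal wells in a row at its y -60, 0 and 60 mm, each 23 (x) x 33 (y) mm and 9 mm deep (floor 5 mm above the bench). Origin: centre of its underside.
- cell: The cell to hold: rectangular glass, 30 mm (its x, between the narrow clear end faces) x 20 mm (its y, between the broad milky-white frosted faces) x 55 mm tall, plus a white 14 x 12 mm stopper 8 mm high. About 50 g. Origin: centre of underside; z up. Stands upright in any one of the rack's three wells, 9 mm deep, its x along the rack's y within a few degrees.
- cell_mid (a point): Centre of the cell, 27.5 mm above its underside, on the line through the middles of its clear faces. Axes as the cell's.
- cell_clear_a: Clear end face (3 mm thick, 16 mm wide, 55 mm tall) at the cell's +x end, its outer surface at x = +15 mm. Not to be touched by the fingers. Origin: as the cell's.
- cell_clear_b: The other clear end face, at the cell's -x end, its outer surface at x = -15 mm. Not to be touched by the fingers. Origin: as the cell's.
- short_cell: Another cell in the rack, 30 x 20 mm but only 33 mm tall, open, without stopper. Leave it. Origin: centre of its underside.
- vial: Round amber vial in the rack, 20 mm across, 57 mm tall, black cap. Leave it. Origin: centre of its underside.
- dropper: Small amber bottle, 24 mm across, 52 mm tall, white cap, standing between rack and photometer. Leave it. Origin: centre of its underside.
- beaker: Glass beaker, 68 mm across, 85 mm tall, beyond the rack. Leave it. Origin: centre of its underside.
- jar: Amber jar, 76 mm across, 110 mm tall, white cap, beyond the photometer. Leave it. Origin: centre of its underside.
- spatula: Thin steel lab spatula lying on the bench on the photometer's robot side, 175 mm long, 14 mm wide, 5 mm thick. Leave it. Origin: centre of its underside.
- dish: White shallow dish, 70 mm across, 15 mm tall, on the robot's side of the rack. Leave it. Origin: centre of its underside.
- cork_ring: Cork ring, 90 mm across, 25 mm tall, beyond the photometer. Leave it. Origin: centre of its underside.
Mind the look-alikes: they are no part of the job. There is more than one size of the rack; the one meant has the size given above. What is shaped like the cell but turquoise is not meant.

How it is judged:
On the way, in this order (a step that is already met when the one before it is completed fails the run):
1. the shutter is fully open (28 mm or more) while the cell still stands in the rack (value of joint shutter above 0.028 m and distance of cell from where it was at the start of the episode below 0.015 m), for 0.2 s.
2. the cell is gripped and lifted clear of the rack (contact force between the fingers and cell above 1 N and z of cell in the frame of rack above 0.03 m), for 0.2 s.
At the end, for the whole second after the job is handed in: For the last second: shutter open 28 mm or more; fingers hold the cell still in the air, its centre within 5 mm sideways, 12 mm in height of the light axis and 25 mm along it of the midpoint, square and upright within 8 degrees, clear of the photometer; other things within 20 mm of their places (value of joint shutter above 0.028 m and contact force between the fingers and cell above 1 N and x of cell_mid in the frame of photometer between -0.005 and 0.005 m and y of cell_mid in the frame of photometer between -0.025 and 0.025 m and z of cell_mid in the frame of photometer between 0.078 and 0.102 m and angle between the x axis of cell and the y axis of photometer, either way round below 0.14 rad and angle between cell's own z axis and vertical below 0.14 rad and contact force between cell and photometer below 0.1 N and contact force between the fingers and cell_clear_a below 0.5 N and contact force between the fingers and cell_clear_b below 0.5 N and linear speed of cell below 0.02 m/s and angular speed of cell below 0.2 rad/s and distance of each of dropper, beaker, jar, spatula, dish, cork_ring, short_cell, vial from where it was at the start of the episode below 0.02 m); the arm keeps its last pose, push and grip.
It fails at once if the fingers press on a clear face of the cell (contact force between the fingers and cell_clear_a above 0.5 N or contact force between the fingers and cell_clear_b above 0.5 N).
It fails at once if the cell is knocked against the photometer (contact force between cell and photometer above 2 N).
It fails at once if something else on the bench or in the rack is moved by more than 20 mm (distance of any of dropper, beaker, jar, spatula, dish, cork_ring, short_cell, vial from where it was at the start of the episode above 0.02 m).
It also fails if it takes over 51 s, if anything falls off the work surface, if the arm or the gripper's body presses on something with over 40 N, if the wrist force passes 120 N, or if a joint passes its speed limit or range.

## Working session

There is one attempt and no reset: what is moved stays moved. The work goes in short steps, Python scripts to look and compute and a shell command to move; the robot and the scene stay as the last step left them, time stands still between calls to the robot, and variables do not carry over. Pictures are saved under pics/ and viewed, and the job is handed in when it is done.

```bash
ls; mkdir -p pics; python3 - <<'E'
from station import ctrl
import cv2
print(ctrl.get_obs())
for n in ["scene","top","wrist"]:
    c=ctrl.calibration(n); print(n,c)
    im=ctrl.camera(n); cv2.imwrite(f"pics/{n}0.png",im[:,:,::-1])
E
```

```text
pics
{'time_s': 0.0, 'qpos': array([ 1.22542367e+00,  3.00494079e-01,  1.52156057e+00, -7.07600086e-06,
        1.32068902e+00, -6.65984479e-02]), 'joint_vel': array([-1.76788843e-03, -4.00659653e-04,  1.20941519e-03, -1.29935649e-04,
       -4.75486007e-04,  2.22340350e-05]), 'tau': array([-2.14758670e-04, -5.31811917e+01, -3.52731693e+01,  7.06837233e-02,
        2.44475668e-02, -1.32250907e-04]), 'ee_pos': array([0.15125363, 0.52849309, 0.17308242]), 'eef_rot': array([-1.63144026,  1.56964529, -1.91021271]), 'force': array([ 0.63805019, -0.5611388 , -0.7065485 ]), 'moment': array([-0.027017 , -0.0195716,  0.0075821]), 'grip_width': 0.0939903462484813}
scene {'K': array([[384.05130888,   0.        , 254.95979824],
       [  0.        , 384.05130888, 190.11601992],
       [  0.        ,   0.        ,   1.        ]]), 'R': array([[-0.68805954,  0.72542065,  0.01841088],
       [ 0.41599414,  0.41510388, -0.80909681],
       [-0.59457796, -0.54904796, -0.58738692]]), 't': array([ 0.37318379, -0.14559294,  1.29068679])}
top {'K': array([[420.51941493,   0.        , 256.75916532],
       [  0.        , 420.51941493, 197.7809761 ],
       [  0.        ,   0.        ,   1.        ]]), 'R': array([[-0.01475312, -0.99987713,  0.00529745],
       [-0.99704661,  0.0143116 , -0.07545348],
       [ 0.07536839, -0.00639498, -0.99713525]]), 't': array([0.04192002, 0.58364409, 1.06830333])}
wrist {'K': array([[280.82842542,   0.        , 255.8820023 ],
       [  0.        , 280.82842542, 194.53346614],
       [  0.        ,   0.        ,   1.        ]]), 'R': array([[ 0.27499226,  0.96144443, -0.00196405],
       [ 0.92030002, -0.26263182,  0.28995241],
       [ 0.27825731, -0.08154219, -0.95703905]]), 't': array([-0.54857684, -0.02893001,  0.39397094])}
```

View pics/scene0.png

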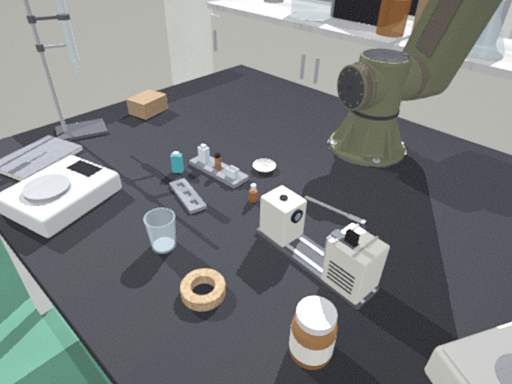

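View pics/top0.png

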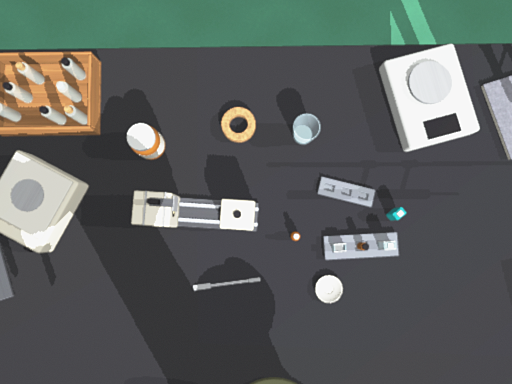

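View pics/wrist0.png

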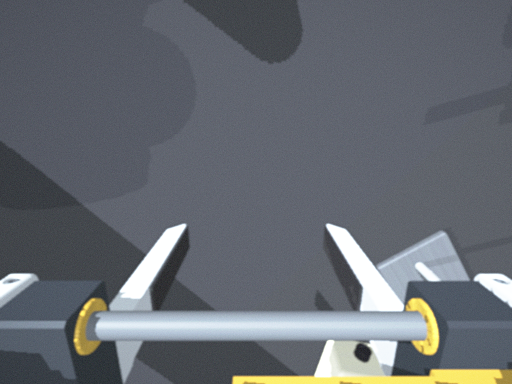

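```bash
python3 - <<'E'
import cv2
a=cv2.imread("pics/top0.png")
c=lambda im,x0,y0,x1,y1,s:cv2.resize(im[y0:y1,x0:x1],None,fx=s,fy=s,interpolation=cv2.INTER_CUBIC)
cv2.imwrite("pics/tr.png",c(a,310,170,420,310,4))
cv2.imwrite("pics/tp.png",c(a,120,170,275,250,5))
b=cv2.imread("pics/scene0.png")
cv2.imwrite("pics/sr.png",c(b,160,130,290,220,6))
cv2.imwrite("pics/sp.png",c(b,250,180,400,310,5)[:600])
E
```

```text
(no output)
```

View pics/tr.png

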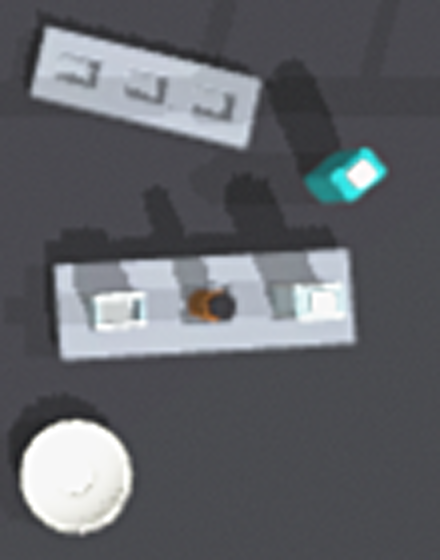

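View pics/tp.png

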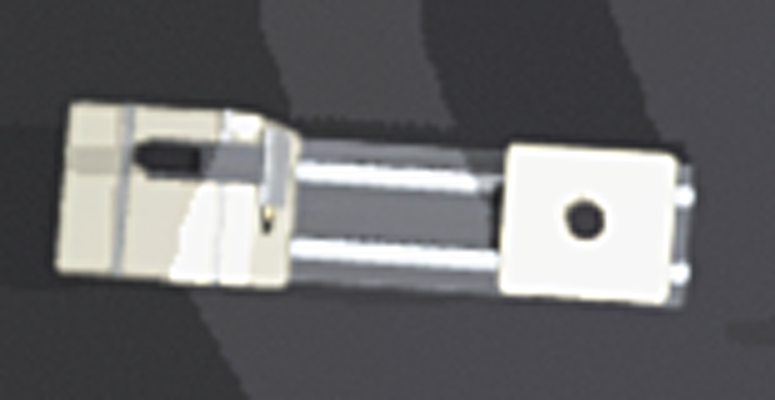

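View pics/sr.png

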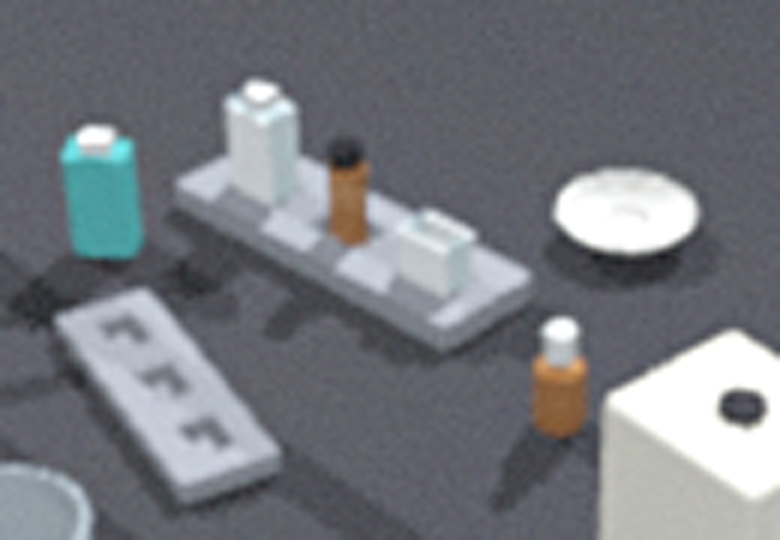

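View pics/sp.png

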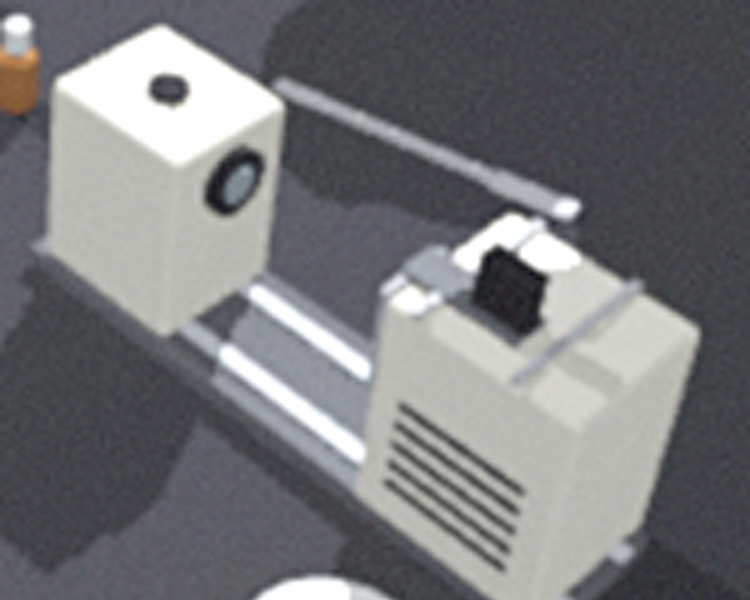

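```bash
cat > h.py <<'E'
import numpy as np, cv2
from station import ctrl
def ray(name,px,z,cal=None):
    c=cal or ctrl.calibration(name); K,R,t=c["K"],c["R"],c["t"]
    px=np.atleast_2d(np.asarray(px,float))
    d=np.linalg.inv(K)@np.c_[px,np.ones(len(px))].T
    d=R.T@d; o=-R.T@t
    return (o[:,None]+d*((z-o[2])/d[2])).T
def proj(name,X,cal=None):
    c=cal or ctrl.calibration(name); X=np.atleast_2d(X)
    p=c["K"]@(c["R"]@X.T+c["t"][:,None]); return (p[:2]/p[2]).T
def tri(px1,n1,px2,n2):
    A=[]
    rows=[];rhs=[]
    for px,n in((px1,n1),(px2,n2)):
        c=ctrl.calibration(n); d=c["R"].T@np.linalg.inv(c["K"])@[px[0],px[1],1]; d/=np.linalg.norm(d)
        o=-c["R"].T@c["t"]; P=np.eye(3)-np.outer(d,d); rows.append(P); rhs.append(P@o)
    X,res,_,_=np.linalg.lstsq(np.vstack(rows),np.hstack(rhs),rcond=None)
    return X,np.sqrt(res)
E
python3 - <<'E'
from h import *
a=cv2.imread("pics/top0.png"); s=cv2.imread("pics/scene0.png")
np.set_printoptions(precision=4,suppress=True)
# receiver top: bright mask
roi=a[190:240,210:270]; g=roi.min(2); m=(g>200).astype(np.uint8)
n,l,st,ce=cv2.connectedComponentsWithStats(m); i=1+np.argmax(st[1:,4]); 
cnt=cv2.findContours((l==i).astype(np.uint8),cv2.RETR_EXTERNAL,cv2.CHAIN_APPROX_NONE)[0][0]
r=cv2.minAreaRect(cnt); b=cv2.boxPoints(r)+[210,190]; print("recv rect",r,b)
print(ray("top",b,.115), ray("top",[np.add(r[0],[210,190])],.115))
# by-eye corners
rc=np.array([[508,143],[677,152],[668,304],[498,294]])/5+[120,170]-.4
W=ray("top",rc,.115); print("eye recv",W,W.mean(0),np.linalg.norm(np.roll(W,-1,0)-W,axis=1))
# dark hole center
# scene corners of the receiver top: left, top, right, bottom
rs=np.array([[55,82],[162,25],[285,102],[177,165]])/5+[250,180]-.4
W=ray("scene",rs,.115); print("scene recv",W,W.mean(0),np.linalg.norm(np.roll(W,-1,0)-W,axis=1))
# tab in scene/top
# lamp top corners in top view
lc=np.array([[57,272],[68,102]])/5+[120,170]-.4
W=ray("top",lc,.125); print("lamp far edge",W,np.linalg.norm(W[0]-W[1]))
ls=np.array([[578,430],[700,325],[515,212],[378,300]])/5+[250,180]-.4
W=ray("scene",ls,.125); print("lamp scene",W,W.mean(0),np.linalg.norm(np.roll(W,-1,0)-W,axis=1))
# tab top in top view: x 133..205? 
ts=np.array([[487,247],[505,245],[545,265],[540,285]])/5+[250,180]-.4
print("tab scene",ray("scene",ts,.155))
tt=np.array([[133,138],[133,165],[150,175],[200,170],[200,148]])/5+[120,170]-.4
print("tab top z155",ray("top",tt,.155))
E
```

```text
recv rect ((24.044376373291016, 24.106510162353516), (47.1638298034668, 29.516098022460938), 3.945185899734497) [[209.503  227.2071]
 [211.5337 197.7609]
 [258.5858 201.0059]
 [256.555  230.4521]]
[[0.5092 0.1464 0.115 ]
 [0.5787 0.1412 0.115 ]
 [0.5694 0.0298 0.115 ]
 [0.5    0.0356 0.115 ]] [[0.5392 0.0883 0.115 ]]
eye recv [[0.5774 0.1183 0.115 ]
 [0.5719 0.0383 0.115 ]
 [0.5002 0.0435 0.115 ]
 [0.5061 0.1236 0.115 ]] [0.5389 0.0809 0.115 ] [0.0802 0.0719 0.0803 0.0715]
scene recv [[0.5673 0.0383 0.115 ]
 [0.499  0.0436 0.115 ]
 [0.5058 0.1211 0.115 ]
 [0.5739 0.1152 0.115 ]] [0.5365 0.0795 0.115 ] [0.0685 0.0778 0.0683 0.0773]
lamp far edge [[0.5193 0.3282 0.125 ]
 [0.5989 0.3237 0.125 ]] 0.07970273269980185
lamp scene [[0.5974 0.3205 0.125 ]
 [0.517  0.326  0.125 ]
 [0.5097 0.2401 0.125 ]
 [0.5921 0.2303 0.125 ]] [0.5541 0.2792 0.125 ] [0.0806 0.0863 0.083  0.0904]
tab scene [[0.5685 0.2586 0.155 ]
 [0.5628 0.2628 0.155 ]
 [0.5619 0.2795 0.155 ]
 [0.5727 0.2839 0.155 ]]
tab top z155 [[0.5791 0.2855 0.155 ]
 [0.5668 0.2854 0.155 ]
 [0.5621 0.2777 0.155 ]
 [0.5641 0.255  0.155 ]
 [0.5741 0.255  0.155 ]]
```

```bash
python3 - <<'E'
from h import *
np.set_printoptions(precision=4,suppress=True)
rk=np.array([[53,265],[348,248],[356,342],[62,360]])/4+[310,170]-.4
W=ray("top",rk,.014); print("rack",W,W.mean(0),np.linalg.norm(np.roll(W,-1,0)-W,axis=1)); c=W.mean(0)
d=W[0]-W[1]+W[3]-W[2]; d/=np.linalg.norm(d); print("rack y dir",d,np.degrees(np.arctan2(-d[0],d[1])))
for k in(-.06,0,.06): print(c+d*k)
tp=np.array([324,302])/4+[310,170]-.4; sc=np.array([262,88])/6+[160,130]-.4
print("stopper",ray("top",[tp],.068),ray("scene",[sc],.068),tri(tp,"top",sc,"scene"))
cr=np.array([[297,287],[343,283],[346,316],[299,320]])/4+[310,170]-.4
print("cell top",ray("top",cr,.060),ray("top",cr,.060).mean(0))
cs=np.array([[225,102],[268,122],[298,100]])/6+[160,130]-.4
print("cell scene",ray("scene",cs,.060))
vt=np.array([221,306])/4+[310,170]-.4; vs=np.array([345,152])/6+[160,130]-.4
print("vial",ray("top",[vt],.062),ray("scene",[vs],.062))
s4=np.array([[92,293],[144,290],[146,325],[95,329]])/4+[310,170]-.4
print("short",ray("top",s4,.038),ray("top",s4,.038).mean(0))
dp=np.array([[295.5,237]]);print("dropper",ray("top",dp,.052))
E
```

```text
rack [[ 0.4832 -0.1367  0.014 ]
 [ 0.4914 -0.3289  0.014 ]
 [ 0.4307 -0.3317  0.014 ]
 [ 0.422  -0.1409  0.014 ]] [ 0.4568 -0.2346  0.014 ] [0.1924 0.0608 0.191  0.0614]
rack y dir [-0.0439  0.999   0.    ] 2.5161920875503356
[ 0.4595 -0.2945  0.014 ]
[ 0.4568 -0.2346  0.014 ]
[ 0.4542 -0.1746  0.014 ]
stopper [[ 0.459  -0.2946  0.068 ]] [[ 0.4524 -0.2998  0.068 ]] (array([ 0.4589, -0.2924,  0.0736]), array([0.0007]))
cell top [[ 0.4682 -0.2807  0.06  ]
 [ 0.4702 -0.3094  0.06  ]
 [ 0.4498 -0.3105  0.06  ]
 [ 0.4478 -0.2812  0.06  ]] [ 0.459  -0.2954  0.06  ]
cell scene [[ 0.4658 -0.3131  0.06  ]
 [ 0.4635 -0.2829  0.06  ]
 [ 0.4386 -0.2891  0.06  ]]
vial [[ 0.4572 -0.2325  0.062 ]] [[ 0.4581 -0.2323  0.062 ]]
short [[ 0.4656 -0.1571  0.038 ]
 [ 0.467  -0.1902  0.038 ]
 [ 0.4449 -0.1908  0.038 ]
 [ 0.4429 -0.1584  0.038 ]] [ 0.4551 -0.1741  0.038 ]
dropper [[ 0.482  -0.0619  0.052 ]]
```

```bash
cat >> h.py <<'E'
from scipy.spatial.transform import Rotation as Ro
YAW=-4.6; O=np.array([.5468,.181]); 
def ph(x,y,z):  # photometer->world
    a=np.radians(YAW); return np.array([O[0]+x*np.cos(a)-y*np.sin(a),O[1]+x*np.sin(a)+y*np.cos(a),z])
def toph(X):
    a=np.radians(YAW); d=np.asarray(X[:2])-O; return np.array([d[0]*np.cos(a)+d[1]*np.sin(a),-d[0]*np.sin(a)+d[1]*np.cos(a),X[2]])
def tool():
    o=ctrl.get_obs(); return o,Ro.from_euler("xyz",o["eef_rot"]).as_matrix()
def go(target,jaw):  # jaw = world heading of tool y in deg (mod 180)
    o,R=tool(); print("t",o["time_s"],"pos",o["ee_pos"],"F",o["force"],"w",o["grip_width"])
    h=np.degrees(np.arctan2(R[1,1],R[0,1])); d=(jaw-h+90)%180-90
    print("tool x",R[:,0],"y head",h,"turn of heading",d,"-> spin",d*np.sign(R[2,0]))
    print("slide mm",R.T@(np.array(target)-o["ee_pos"])*1000,"q6",o["qpos"][5])
E
python3 - <<'E'
from h import *
np.set_printoptions(precision=4,suppress=True)
t=ph(.016,.092,.19); print(t); go(t,YAW)
E
```

```text
[0.5701 0.2714 0.19  ]
t 0.15 pos [0.1513 0.5285 0.1732] F [ 0.968   0.1267 -0.4047] w 0.09420737810817587
tool x [-0.0003 -0.0009 -1.    ] y head 74.02368477022179 turn of heading -78.62368477022179 -> spin 78.62368477022179
slide mm [ -16.6841 -131.9313  473.4097] q6 -0.06657352276269128
```

```bash
python3 -m creep '{"hand":[-1,-1,-1,-0.8,-0.6,-0.4,-0.4,-0.4,-0.4,-0.4,-0.4,-0.4],"slide":[[-0.010,-0.010,0.034],[-0.017,-0.021,0.072],[-0.017,-0.032,0.112],[-0.017,-0.043,0.152],[-0.017,-0.054,0.192],[-0.017,-0.065,0.232],[-0.017,-0.076,0.272],[-0.017,-0.087,0.312],[-0.017,-0.098,0.352],[-0.017,-0.109,0.392],[-0.017,-0.120,0.432],[-0.017,-0.132,0.472]],"spin":[6.5,13,19.6,26.2,32.8,39.3,45.9,52.4,59,65.5,72,78.6]}' 20
python3 - <<'E'
from h import *
np.set_printoptions(precision=4,suppress=True)
t=ph(.016,.092,.142); go(t,YAW)
cv2.imwrite("pics/w1.png",ctrl.camera("wrist")[:,:,::-1])
E
```

```text
time_s: 1.15
ee_pos: [0.5702, 0.2706, 0.1904]
eef_rot: [-1.203, 1.57, -2.859]
force: [0.9, 0.6, 0.6]
grip_width: 0.0659
t 1.15 pos [0.5702 0.2706 0.1904] F [0.8974 0.6274 0.615 ] w 0.06592844415766616
tool x [-0.0003 -0.0001 -1.    ] y head -4.8968476426469625 turn of heading 0.2968476426469664 -> spin -0.2968476426469664
slide mm [48.3952 -0.1348 -0.8606] q6 0.4704520351213928
```

View pics/w1.png

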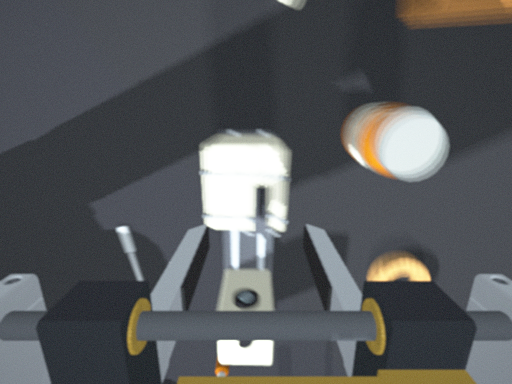

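```bash
python3 - <<'E'
from h import *
np.set_printoptions(precision=4,suppress=True)
o,R=tool()
print("tab proj",proj("wrist",[ph(.016,.092,.155),ph(.016,.092,.128),ph(.04,.145,.125),ph(-.04,.145,.125),ph(-.04,.055,.125),ph(.04,.055,.125), o["ee_pos"]+R[:,0]*.008]))
im=ctrl.camera("wrist"); cv2.imwrite("pics/w2.png",cv2.resize(im[110:300,170:350,::-1],None,fx=3,fy=3,interpolation=cv2.INTER_CUBIC))
E
```

```text
tab proj [[252.1767 199.7541]
 [252.5097 191.4802]
 [276.1789 137.5512]
 [193.5022 139.0887]
 [200.5573 225.0525]
 [275.9396 223.7712]
 [258.0225 215.187 ]]
```

View pics/w2.png

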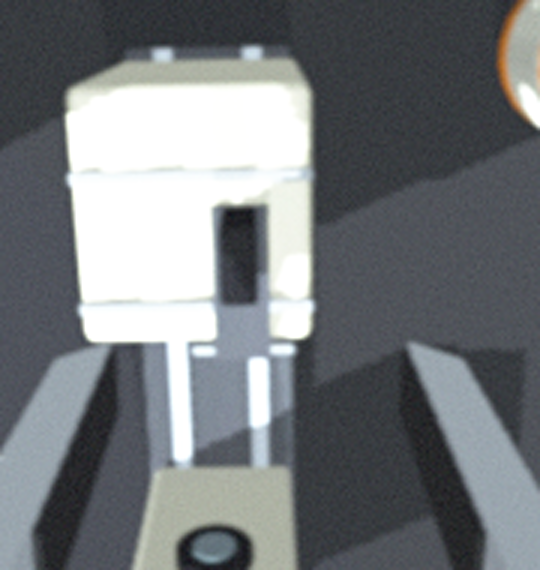

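```bash
python3 -m creep '{"hand":[-0.4,-0.4,-0.4,1,1,1,1,1,1,1],"slide":[[0.016,-0.001,0],[0.032,-0.001,0],[0.048,-0.001,0],[0.048,-0.001,0],[0.048,-0.001,0],[0.048,-0.001,0],[0.048,-0.001,0],[0.048,-0.001,0],[0.048,-0.001,0],[0.048,-0.001,0]],"spin":[0,0,0,0,0,0,0,0,0,0]}' 15
python3 - <<'E'
from h import *
np.set_printoptions(precision=4,suppress=True)
o,R=tool(); print(toph(o["ee_pos"]),o["force"],o["grip_width"])
im=ctrl.camera("wrist"); cv2.imwrite("pics/w3.png",cv2.resize(im[110:300,170:350,::-1],None,fx=3,fy=3,interpolation=cv2.INTER_CUBIC))
E
```

```text
time_s: 2.08
ee_pos: [0.5678, 0.2722, 0.1431]
eef_rot: [2.031, 1.57, 0.381]
force: [-0.3, -0.2, -0.3]
grip_width: 0.0226
[0.0137 0.0925 0.1431] [-0.3178 -0.2171 -0.3036] 0.02263719483898247
```

View pics/w3.png

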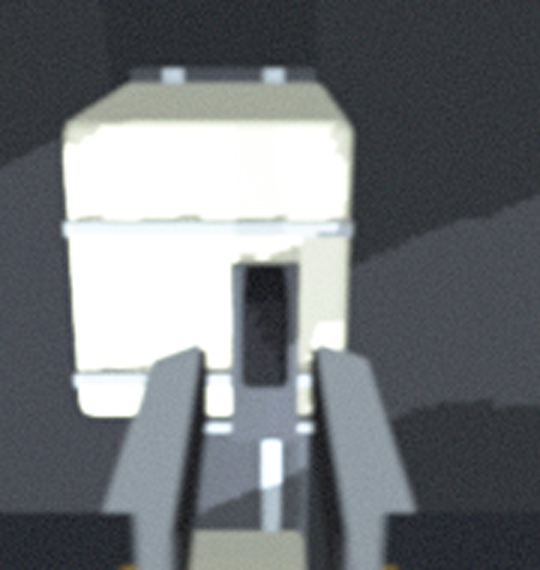

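```bash
python3 - <<'E'
from h import *
np.set_printoptions(precision=4,suppress=True)
o,R=tool(); print(o["ee_pos"],o["grip_width"],R)
P=[ph(.0137,.092,.155),ph(.0137,.105,.155),ph(.0137,.079,.155),o["ee_pos"],o["ee_pos"]+R[:,0]*.008,o["ee_pos"]-R[:,0]*.011]
print((proj("wrist",P)-[170,110])*3)
c=ctrl.calibration("wrist"); print("cam pos",-c["R"].T@c["t"],"axis",c["R"][2])
for n,b in(("top",(120,170,275,250)),("scene",(250,180,400,300))):
    im=ctrl.camera(n)[b[1]:b[3],b[0]:b[2],::-1]; cv2.imwrite(f"pics/{n}3.png",cv2.resize(im,None,fx=5,fy=5,interpolation=cv2.INTER_CUBIC))
E
```

```text
[0.5678 0.2721 0.1429] 0.01837872925677175 [[ 0.0004  0.9968 -0.0797]
 [ 0.0001 -0.0797 -0.9968]
 [-1.      0.0004 -0.0002]]
[[265.0182 345.8967]
 [265.1863 298.0026]
 [264.8559 392.1385]
 [264.3514 326.4229]
 [264.1371 315.6791]
 [264.6708 342.438 ]]
cam pos [0.5727 0.3566 0.3541] axis [-0.0229 -0.2898 -0.9568]
```

View pics/top3.png

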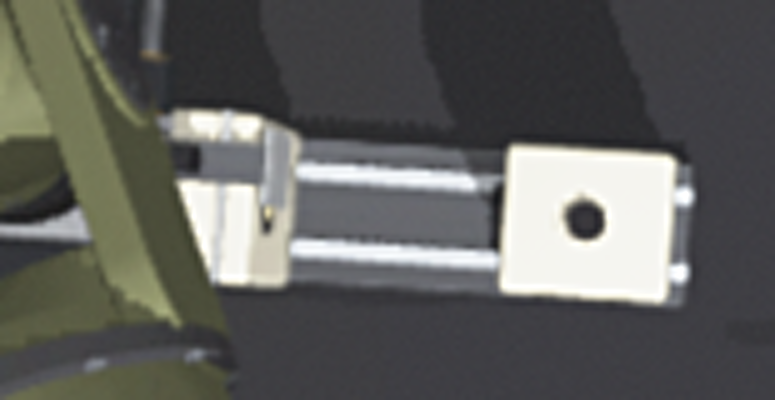

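View pics/scene3.png

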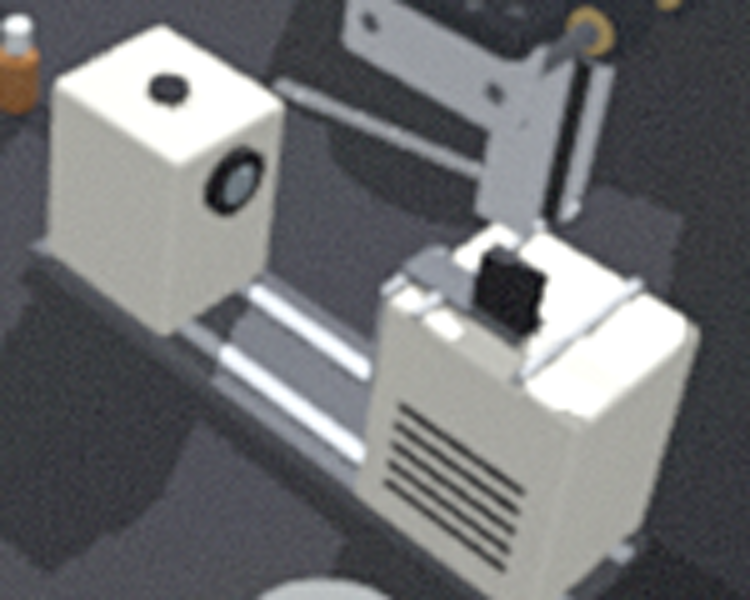

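```bash
python3 - <<'E'
from h import *
np.set_printoptions(precision=4,suppress=True)
o,R=tool(); tip=o["ee_pos"]+R[:,0]*.008
print(o["qpos"],o["grip_width"],"tip scene crop",(proj("scene",tip)-[250,180])*5)
s=np.array([520,222])/5+[250,180]; 
for z in(.135,.15,.2): print(z,ray("scene",[s],z))
c=ctrl.calibration("scene");print(-c["R"].T@c["t"])
im=ctrl.camera("scene"); cv2.imwrite("pics/s4.png",im[:,:,::-1])
im=ctrl.camera("wrist"); cv2.imwrite("pics/w4.png",im[:,:,::-1])
E
```

```text
[0.3888 0.5021 1.3129 0.     1.3265 0.4686] 0.010644994765940947 tip scene crop [[508.2738 301.0628]]
0.135 [[0.5254 0.2511 0.135 ]]
0.15 [[0.5422 0.2585 0.15  ]]
0.2 [[0.5983 0.2833 0.2   ]]
[1.0848 0.4984 0.6335]
```

View pics/s4.png

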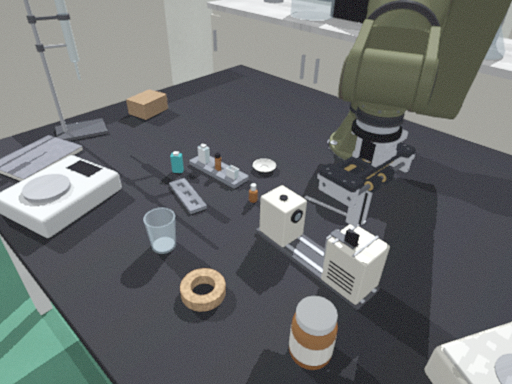

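View pics/w4.png

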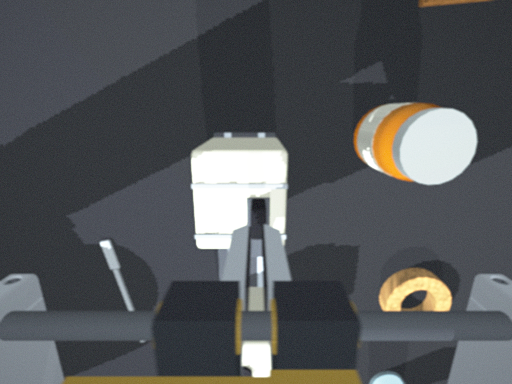

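```bash
python3 - <<'E'
import cv2
c=lambda im,x0,y0,x1,y1,s:cv2.resize(im[y0:y1,x0:x1],None,fx=s,fy=s,interpolation=cv2.INTER_CUBIC)
cv2.imwrite("pics/s4z.png",c(cv2.imread("pics/s4.png"),310,130,430,260,4.6))
cv2.imwrite("pics/w4z.png",c(cv2.imread("pics/w4.png"),180,170,330,290,5))
E
```

```text
(no output)
```

View pics/s4z.png

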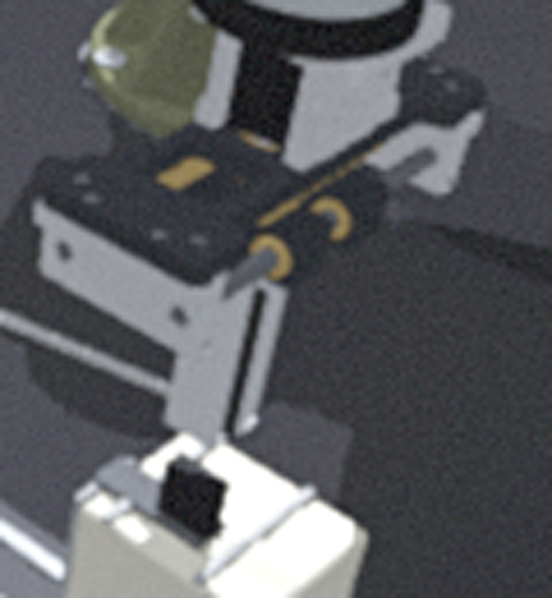

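View pics/w4z.png

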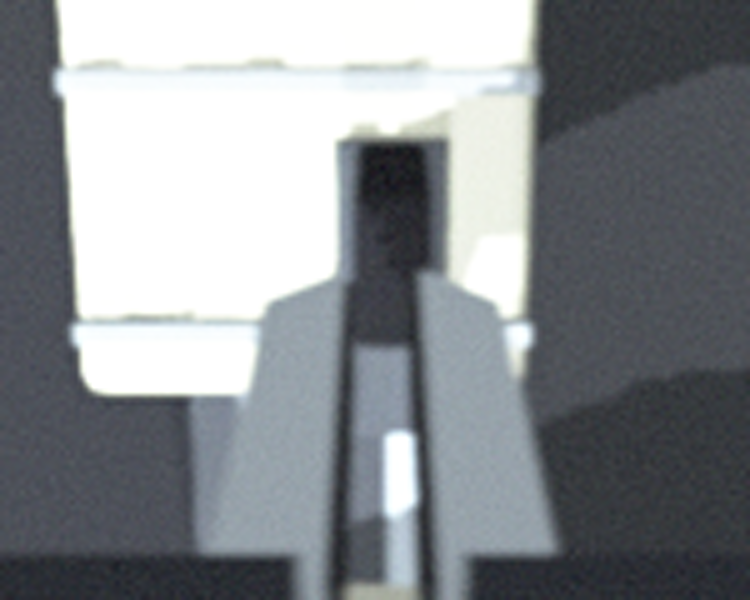

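```bash
python3 - <<'E'
from h import *
np.set_printoptions(precision=4,suppress=True)
o,R=tool();print(o["ee_pos"],o["grip_width"],o["time_s"])
for a,b in(((358.9,226.7),(280,231)),((358.9,226.7),(265,224.4)),((364.5,223),(265,224.4))):
    X,r=tri(a,"scene",b,"wrist"); print(X,r,R.T@(X-o["ee_pos"]))
# tab top corners by scene/wrist
E
```

```text
[0.5677 0.2721 0.1427] 0.0026251820467562 2.3333
[0.5821 0.2835 0.1873] [0.0039] [-0.0447  0.0134 -0.0125]
[0.5729 0.282  0.1781] [0.0002] [-0.0354  0.0044 -0.0103]
[0.5728 0.2893 0.1924] [0.0018] [-0.0497  0.0037 -0.0176]
```

```bash
python3 - <<'E'
from h import *
np.set_printoptions(precision=4,suppress=True)
o,R=tool(); c=ctrl.calibration("wrist")
for (u,v,D) in((207.3,225,.1888),(305.7,224,.1888),(188,225,.1927),(325,225,.1927)):
    pc=np.linalg.inv(c["K"])@[u,v,1]*D; X=c["R"].T@(pc-c["t"]); print(R.T@(X-o["ee_pos"]))
E
```

```text
[-0.0365 -0.0344 -0.0102]
[-0.0363  0.0317 -0.0108]
[-0.0329 -0.0484 -0.0086]
[-0.0329  0.0456 -0.0086]
```

```bash
python3 -m creep '{"hand":[-0.2,-0.2,-0.2,-0.2,-0.2,-0.2,-0.2,-0.2,-0.2,-0.2],"slide":[[0,0,0],[0,0,0],[0,0,0],[0,0,0],[0,0,0],[0,0,0],[0.010,0,0],[0.020,0,0],[0.030,0,0],[0.030,0,0]],"spin":[0,0,0,0,0,0,0,0,0,0]}' 15
python3 - <<'E'
from h import *
np.set_printoptions(precision=4,suppress=True)
o,R=tool(); print(toph(o["ee_pos"]),o["force"],o["grip_width"])
im=ctrl.camera("scene"); cv2.imwrite("pics/s5.png",cv2.resize(im[130:260,310:430,::-1],None,fx=4.6,fy=4.6,interpolation=cv2.INTER_CUBIC))
E
```

```text
time_s: 3.17
ee_pos: [0.5666, 0.2716, 0.1094]
eef_rot: [-1.097, 1.567, -2.748]
force: [0.0, 0.1, -0.3]
grip_width: 0.0562
[0.0124 0.0919 0.1094] [ 0.0197  0.1344 -0.3105] 0.056241479901888596
```

View pics/s5.png

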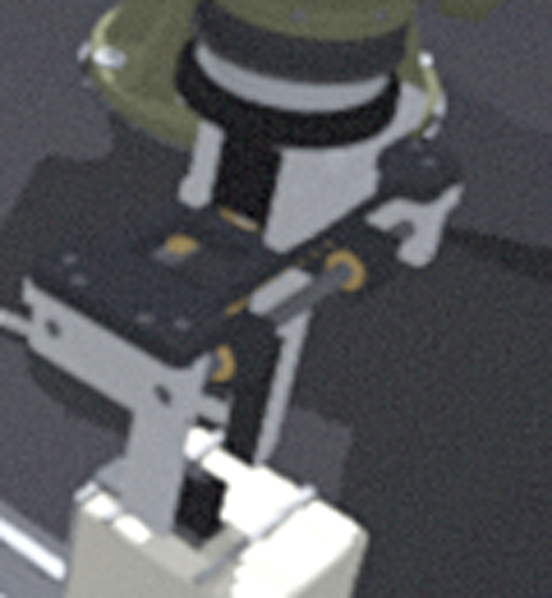

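```bash
python3 -m creep '{"hand":[-0.2,1,1,1,1,1,1,1,1,1,1,1],"slide":[[0.004,0,0],[0.004,0,0],[0.004,0,0],[0.004,0,0],[0.004,0,0],[0.004,0,0],[0.004,0,0],[0.004,0,0],[0.004,0,0],[0.004,0,0],[0.004,0,0],[0.004,0,0]],"spin":[0,0,0,0,0,0,0,0,0,0,0,0]}' 20
python3 - <<'E'
from h import *
np.set_printoptions(precision=4,suppress=True)
o,R=tool(); print(toph(o["ee_pos"]),o["force"],o["grip_width"],R[:,0])
im=ctrl.camera("scene"); cv2.imwrite("pics/s6.png",cv2.resize(im[130:260,310:430,::-1],None,fx=4.6,fy=4.6,interpolation=cv2.INTER_CUBIC))
im=ctrl.camera("wrist"); cv2.imwrite("pics/w6.png",cv2.resize(im[170:290,180:330,::-1],None,fx=5,fy=5,interpolation=cv2.INTER_CUBIC))
E
```

```text
time_s: 4.22
ee_pos: [0.5678, 0.2721, 0.1087]
eef_rot: [1.964, 1.571, 0.313]
force: [1.0, 0.1, -0.9]
grip_width: 0.0121
[0.0136 0.0925 0.1087] [ 0.9562  0.1087 -0.9043] 0.012088302495174702 [ 0.0002  0.0001 -1.    ]
```

View pics/s6.png

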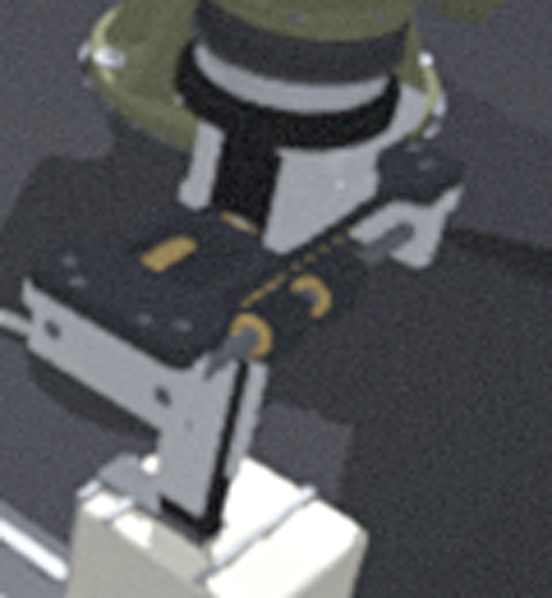

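View pics/w6.png

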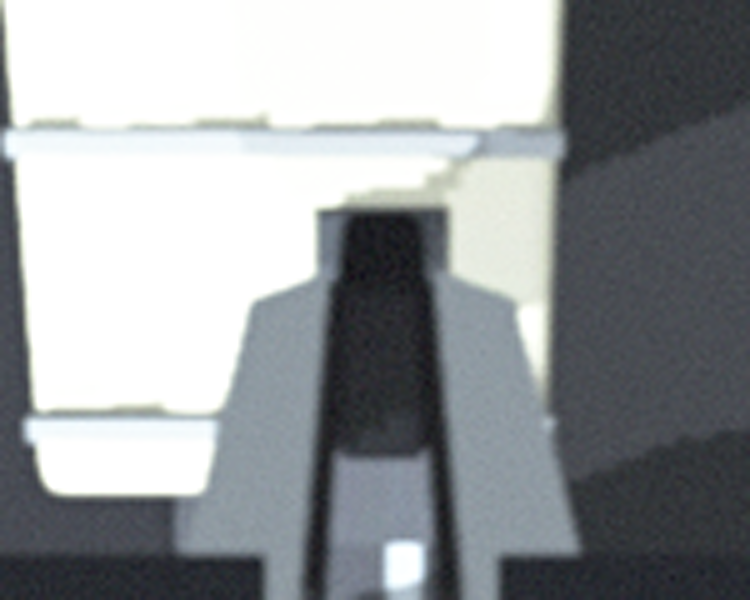

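```bash
python3 -m creep '{"hand":[1,1,1,1,1,1,1,1],"slide":[[0,-0.004,0],[0,-0.008,0],[0,-0.012,0],[0,-0.016,0],[0,-0.020,0],[0,-0.024,0],[0,-0.026,0],[0,-0.026,0]],"spin":[0,0,0,0,0,0,0,0]}' 20
python3 - <<'E'
from h import *
o,R=tool(); print(toph(o["ee_pos"]),o["force"],o["grip_width"])
E
python3 -m creep '{"hand":[1,1,1,1],"slide":[[0,-0.001,0],[0,-0.002,0],[0,-0.003,0],[0,-0.003,0]],"spin":[0,0,0,0]}' 20
```

```text
time_s: 4.98
ee_pos: [0.5412, 0.2743, 0.1087]
eef_rot: [-1.354, 1.57, -3.004]
force: [-1.5, 0.3, 2.5]
grip_width: 0.0118
[-0.01302763  0.09251482  0.10873086] [-1.50306471  0.28452223  2.54697556] 0.011766604690739273
time_s: 5.32
ee_pos: [0.5388, 0.2745, 0.1087]
eef_rot: [2.715, 1.571, 1.065]
force: [-0.6, 0.9, 2.9]
grip_width: 0.0119
```

```bash
python3 -m creep '{"hand":[1,1,1],"slide":[[0,-0.001,0],[0,-0.0015,0],[0,-0.0015,0]],"spin":[0,0,0]}' 20
python3 - <<'E'
from h import *
o,R=tool(); print(toph(o["ee_pos"]),o["force"],o["grip_width"])
im=ctrl.camera("scene"); cv2.imwrite("pics/s7.png",cv2.resize(im[130:260,310:430,::-1],None,fx=4.6,fy=4.6,interpolation=cv2.INTER_CUBIC))
E
```

```text
time_s: 5.57
ee_pos: [0.5373, 0.2746, 0.1087]
eef_rot: [2.378, 1.571, 0.727]
force: [-0.3, 0.9, 3.4]
grip_width: 0.0121
[-0.0169694   0.09251229  0.10873469] [-0.30464092  0.88382171  3.36630278] 0.012118961740450617
```

View pics/s7.png

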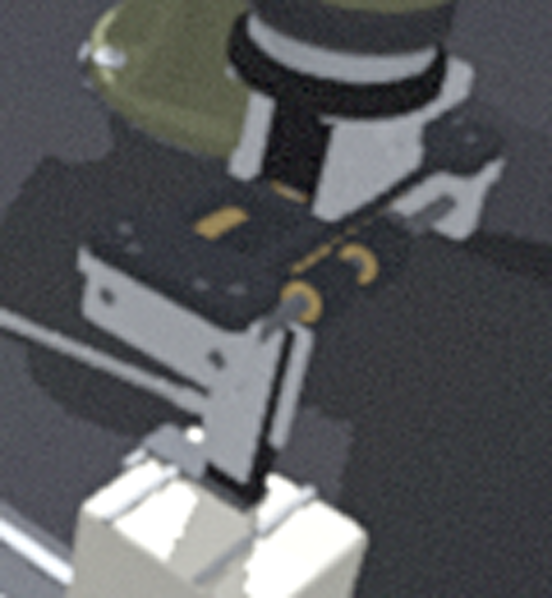

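```bash
python3 -m creep '{"hand":[1,1,1],"slide":[[0,-0.001,0],[0,-0.001,0],[0,-0.001,0]],"spin":[0,0,0]}' 20
python3 -m creep '{"hand":[1,1,1],"slide":[[0,-0.001,0],[0,-0.001,0],[0,-0.001,0]],"spin":[0,0,0]}' 20
python3 -m creep '{"hand":[1,1,1],"slide":[[0,-0.001,0],[0,-0.001,0],[0,-0.001,0]],"spin":[0,0,0]}' 20
python3 - <<'E'
from h import *
o,R=tool(); print(toph(o["ee_pos"]),o["force"],o["grip_width"])
E
```

```text
time_s: 5.87
ee_pos: [0.5368, 0.2746, 0.1087]
eef_rot: [1.892, 1.57, 0.241]
force: [5.4, 0.9, 1.3]
grip_width: 0.0114
time_s: 6.12
ee_pos: [0.5367, 0.2746, 0.1088]
eef_rot: [1.806, 1.568, 0.155]
force: [11.2, 1.9, -1.0]
grip_width: 0.012
time_s: 6.37
ee_pos: [0.5366, 0.2746, 0.1089]
eef_rot: [1.789, 1.565, 0.137]
force: [19.2, 2.3, -4.1]
grip_width: 0.0119
[-0.01763643  0.09246536  0.10885929] [19.15757288  2.28258291 -4.12672038] 0.011937668592635538
```

```bash
python3 -m creep '{"hand":[1,1,-0.2,-0.2,-0.2,-0.2,-0.2,-0.2,-0.2,-0.2,-0.2,-0.2],"slide":[[0,0.002,0],[0,0.0027,0],[0,0.0027,0],[0,0.0027,0],[0,0.0027,0],[0,0.0027,0],[0,0.0027,0],[-0.030,0.0027,0],[-0.060,0.0027,0],[-0.090,0.0027,0],[-0.110,0.0027,0],[-0.110,0.0027,0]],"spin":[0,0,0,0,0,0,0,0,0,0,0,0]}' 20
python3 - <<'E'
from h import *
np.set_printoptions(precision=4,suppress=True)
for px in((212,520),(160,495)):
    s=np.array(px)/4.6+[310,130]
    for z in(.125,.130,.135,.14,.145,.15): print(z,toph(ray("scene",[s],z)[0]))
im=ctrl.camera("scene"); cv2.imwrite("pics/s8.png",cv2.resize(im[130:260,310:430,::-1],None,fx=4.6,fy=4.6,interpolation=cv2.INTER_CUBIC))
print("dish",ray("top",[[328.5,289]],.015),"turq",ray("top",[[399,212]],.06))
t=np.array([.459,-.295,.10]); go(t,3.)
E
```

```text
time_s: 7.37
ee_pos: [0.5382, 0.2751, 0.2235]
eef_rot: [2.059, 1.564, 0.409]
force: [0.5, 0.1, 0.3]
grip_width: 0.0564
0.125 [0.0038 0.0976 0.125 ]
0.13 [0.0088 0.1002 0.13  ]
0.135 [0.0138 0.1028 0.135 ]
0.14 [0.0188 0.1053 0.14  ]
0.145 [0.0238 0.1079 0.145 ]
0.15 [0.0287 0.1105 0.15  ]
0.125 [0.008  0.0741 0.125 ]
0.13 [0.0129 0.0769 0.13  ]
0.135 [0.0179 0.0797 0.135 ]
0.14 [0.0228 0.0825 0.14  ]
0.145 [0.0278 0.0853 0.145 ]
0.15 [0.0327 0.0881 0.15  ]
dish [[ 0.3471 -0.1475  0.015 ]] turq [[ 0.5406 -0.3214  0.06  ]]
t 7.4167 pos [0.5376 0.2748 0.2207] F [-0.3304 -0.6554 -0.7043] w 0.05633173220589853
tool x [ 0.0034  0.0014 -1.    ] y head -4.572031747815035 turn of heading 7.572031747815032 -> spin -7.572031747815032
slide mm [119.5997 -33.3497 574.4845] q6 0.4917096209549821
```

View pics/s8.png

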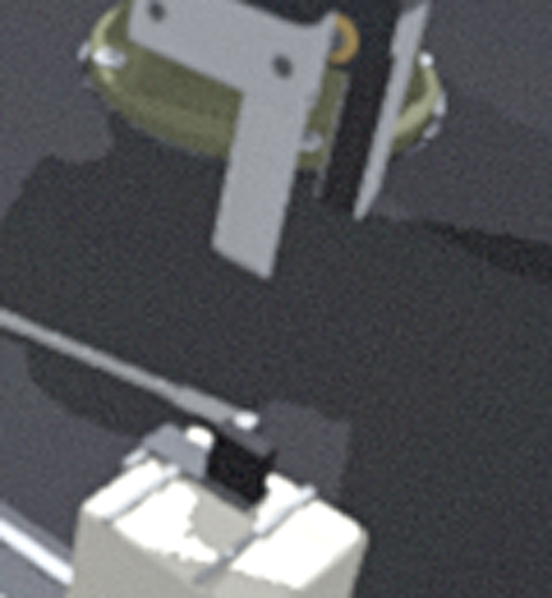

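```bash
python3 -m creep '{"hand":[-0.2,-0.2,-0.2,-0.2,-0.2,-0.2,-0.2,-0.2,-0.2,-0.2,-0.2,-0.2],"slide":[[0,-0.002,0.040],[0,-0.004,0.080],[0,-0.007,0.120],[0,-0.009,0.160],[0,-0.011,0.200],[0,-0.014,0.240],[0,-0.016,0.280],[0,-0.019,0.320],[0,-0.021,0.360],[0,-0.024,0.400],[0,-0.026,0.440],[0,-0.028,0.480]],"spin":[-0.7,-1.4,-2,-2.7,-3.4,-4,-4.7,-5.4,-6,-6.7,-7.4,-8]}' 20
python3 - <<'E'
from h import *
np.set_printoptions(precision=4,suppress=True)
t=np.array([.459,-.295,.08]); go(t,3.5)
E
```

```text
time_s: 8.42
ee_pos: [0.4697, -0.2034, 0.2174]
eef_rot: [-2.113, 1.569, 2.66]
force: [0.5, 0.2, 0.1]
grip_width: 0.0564
t 8.4167 pos [ 0.4697 -0.2034  0.2174] F [0.4589 0.2348 0.0728] w 0.056403784101040036
tool x [-0.0015  0.0008 -1.    ] y head 3.4607922729616405 turn of heading 0.03920772703835951 -> spin -0.03920772703835951
slide mm [137.3776 -15.987   90.9563] q6 -0.5405744508656446
```

```bash
python3 -m creep '{"hand":[-0.2,-0.2,-0.2,-0.2,-0.2,-0.2,-0.2],"slide":[[0.010,-0.005,0.030],[0.030,-0.010,0.060],[0.060,-0.016,0.091],[0.090,-0.016,0.091],[0.117,-0.016,0.091],[0.117,-0.016,0.091],[0.117,-0.016,0.091]],"spin":[0,0,0,0,0,0,0]}' 20
python3 - <<'E'
from h import *
np.set_printoptions(precision=4,suppress=True)
t=np.array([.459,-.295,.0]); go(t,3.5)
for n in("wrist","scene","top"):
    im=ctrl.camera(n); cv2.imwrite(f"pics/{n}9.png",im[:,:,::-1])
im=cv2.imread("pics/wrist9.png"); cv2.imwrite("pics/w9z.png",cv2.resize(im[140:300,160:360],None,fx=3.7,fy=3.7,interpolation=cv2.INTER_CUBIC))
im=cv2.imread("pics/scene9.png"); cv2.imwrite("pics/s9z.png",cv2.resize(im[80:200,160:300],None,fx=5,fy=5,interpolation=cv2.INTER_CUBIC))
E
```

```text
time_s: 9.0
ee_pos: [0.4595, -0.2929, 0.1006]
eef_rot: [-2.255, 1.567, 2.517]
force: [1.0, 0.4, 0.4]
grip_width: 0.0562
t 9.0 pos [ 0.4595 -0.2929  0.1006] F [1.0052 0.3605 0.4433] w 0.05618645052705234
tool x [-0.0028  0.002  -1.    ] y head 3.4233080226018466 turn of heading 0.07669197739815559 -> spin -0.07669197739815559
slide mm [100.5576  -0.3809   2.2689] q6 -0.6944095372150755
```

View pics/w9z.png

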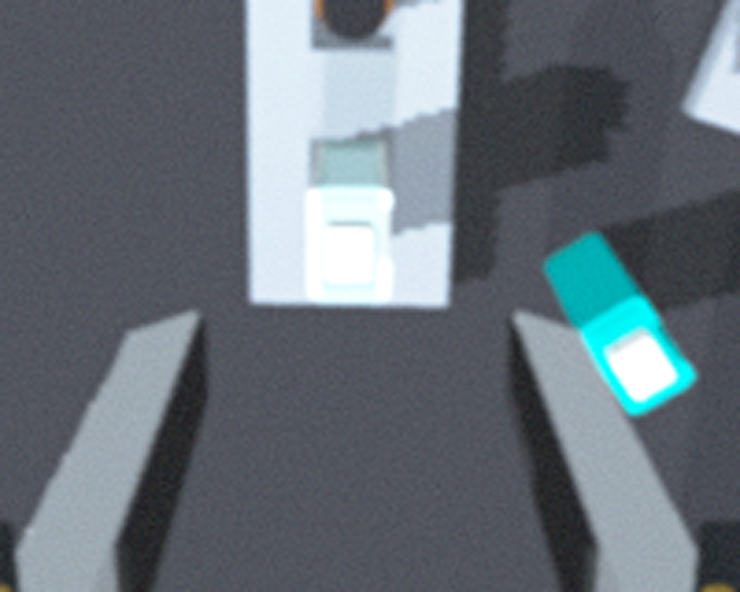

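View pics/s9z.png

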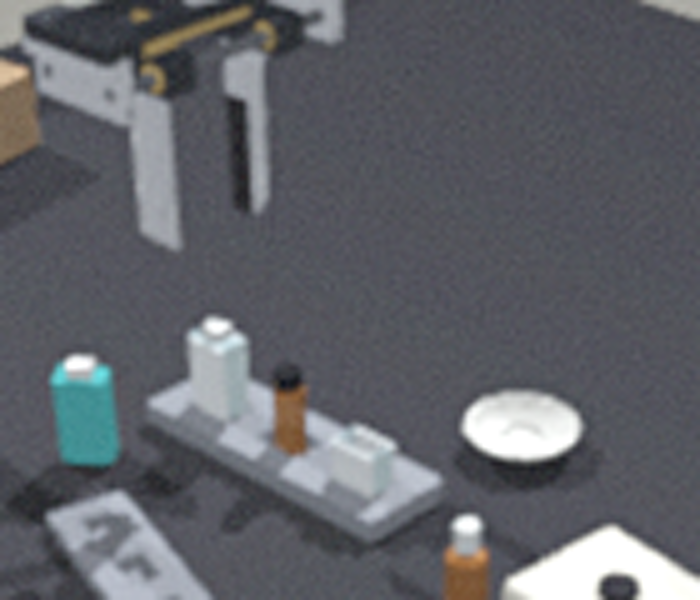

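```bash
python3 - <<'E'
from h import *
np.set_printoptions(precision=4,suppress=True)
o,R=tool(); print(o["ee_pos"])
print("stopper wrist",ray("wrist",[[254.3,208.9]],.068), "cell top", ray("wrist",np.array([[308,188],[392,188],[390,302],[308,302]])/3.7+[160,140],.060))
print("tip mid pred scene crop",(proj("scene",o["ee_pos"]-R[:,0]*.033)-[160,80])*5)
for dy in(-.0285,.0285):
  print("tips pred (+y edge) w9z",(proj("wrist",o["ee_pos"]-R[:,0]*.033+R[:,1]*dy-R[:,2]*.008)-[160,140])*3.7)
E
```

```text
[ 0.4611 -0.2937  0.1034]
stopper wrist [[ 0.4581 -0.298   0.068 ]] cell top [[ 0.4468 -0.2834  0.06  ]
 [ 0.4681 -0.2821  0.06  ]
 [ 0.4698 -0.3134  0.06  ]
 [ 0.4482 -0.3147  0.06  ]]
tip mid pred scene crop [[204.4887 225.0574]]
tips pred (+y edge) w9z [[211.1466 318.9421]]
tips pred (+y edge) w9z [[518.2115 319.0223]]
```

```bash
python3 -m creep '{"hand":[-0.2,-0.2,-0.2,-0.2,-0.2,-0.2],"slide":[[0.020,-0.001,0.002],[0.040,-0.001,0.002],[0.060,-0.001,0.002],[0.080,-0.001,0.002],[0.080,-0.001,0.002],[0.080,-0.001,0.002]],"spin":[0,0,0,0,0,0]}' 20
python3 - <<'E'
from h import *
np.set_printoptions(precision=4,suppress=True)
go([.4588,-.2965,-.004],3.5)
im=ctrl.camera("scene"); go([.4588,-.2965,-.004],3.5)
cv2.imwrite("pics/s10.png",cv2.resize(im[80:200,160:300,::-1],None,fx=5,fy=5,interpolation=cv2.INTER_CUBIC))
im=ctrl.camera("wrist"); cv2.imwrite("pics/w10.png",cv2.resize(im[140:300,160:360,::-1],None,fx=3.7,fy=3.7,interpolation=cv2.INTER_CUBIC))
E
```

```text
time_s: 9.65
ee_pos: [0.4598, -0.2956, 0.0227]
eef_rot: [0.847, 1.57, -0.663]
force: [0.6, 1.0, 0.0]
grip_width: 0.0564
t 9.65 pos [ 0.4598 -0.2956  0.0227] F [0.6084 1.0372 0.0492] w 0.05643116319504546
tool x [ 0.0004 -0.0003 -1.    ] y head 3.4483117531645053 turn of heading 0.05168824683549644 -> spin -0.05168824683549644
slide mm [26.6719 -1.0927  0.8698] q6 -0.6984448286243309
t 9.7 pos [ 0.4603 -0.2959  0.0234] F [ 0.9754 -0.425   0.5342] w 0.05657937946164056
tool x [ 0.0016 -0.0012 -1.    ] y head 3.44408636638835 turn of heading 0.05591363361165236 -> spin -0.05591363361165236
slide mm [27.4257 -1.5267  0.4623] q6 -0.698456157606924
```

View pics/s10.png

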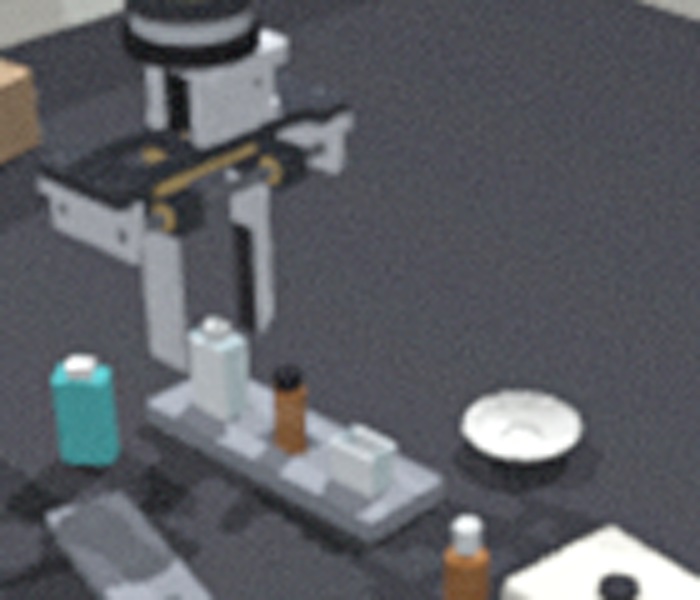

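View pics/w10.png

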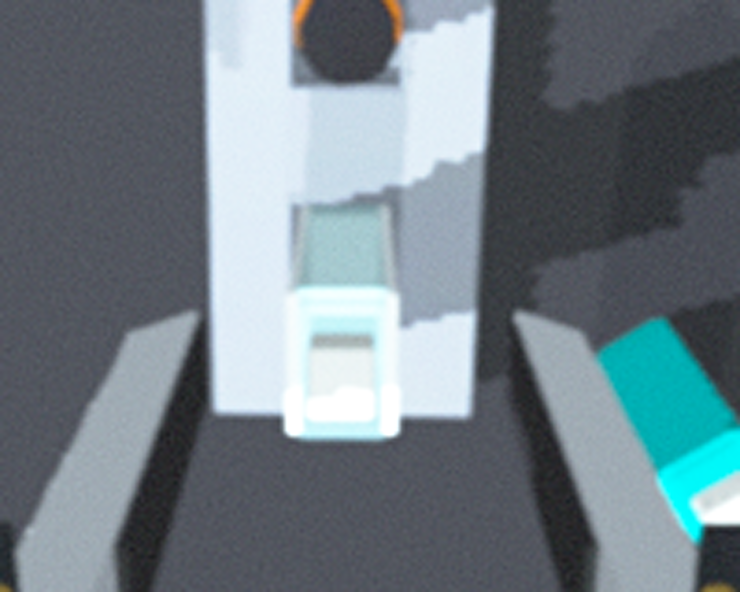

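```bash
python3 -m creep '{"hand":[-0.2,-0.2,-0.2,0.6,0.6,0.6,0.6,0.6,0.6,0.6,0.6,0.6],"slide":[[0.010,-0.0025,0],[0.020,-0.0025,0],[0.026,-0.0025,0],[0.026,-0.0025,0],[0.026,-0.0025,0],[0.026,-0.0025,0],[0.026,-0.0025,0],[0.026,-0.0025,0],[0.026,-0.0025,0],[0.026,-0.0025,0],[0.026,-0.0025,0],[0.026,-0.0025,0]],"spin":[0,0,0,0,0,0,0,0,0,0,0,0]}' 20
python3 - <<'E'
from h import *
np.set_printoptions(precision=4,suppress=True)
im=ctrl.camera("scene"); go([.4588,-.2965,-.004],3.5)
cv2.imwrite("pics/s11.png",cv2.resize(im[80:200,160:300,::-1],None,fx=5,fy=5,interpolation=cv2.INTER_CUBIC))
im=ctrl.camera("wrist"); cv2.imwrite("pics/w11.png",cv2.resize(im[140:300,160:360,::-1],None,fx=3.7,fy=3.7,interpolation=cv2.INTER_CUBIC))
E
```

```text
time_s: 10.75
ee_pos: [0.457, -0.2958, -0.0042]
eef_rot: [0.884, 1.57, -0.627]
force: [0.5, 1.4, 1.9]
grip_width: 0.02
t 10.8 pos [ 0.4571 -0.2958 -0.0041] F [-0.5851  0.4064  2.1381] w 0.019743517192337193
tool x [ 0.0003 -0.0002 -1.    ] y head 3.428695561699359 turn of heading 0.07130443830064337 -> spin -0.07130443830064337
slide mm [-0.1476  1.6971  0.8339] q6 -0.7014727905992234
```

View pics/s11.png

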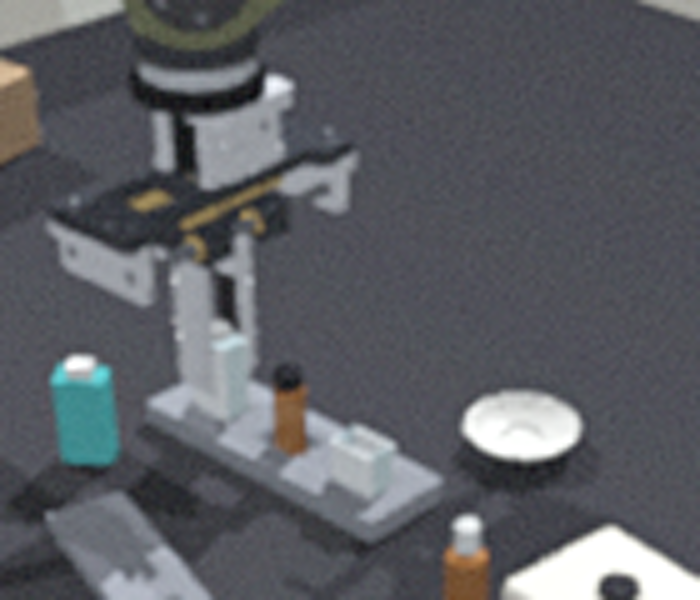

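View pics/w11.png

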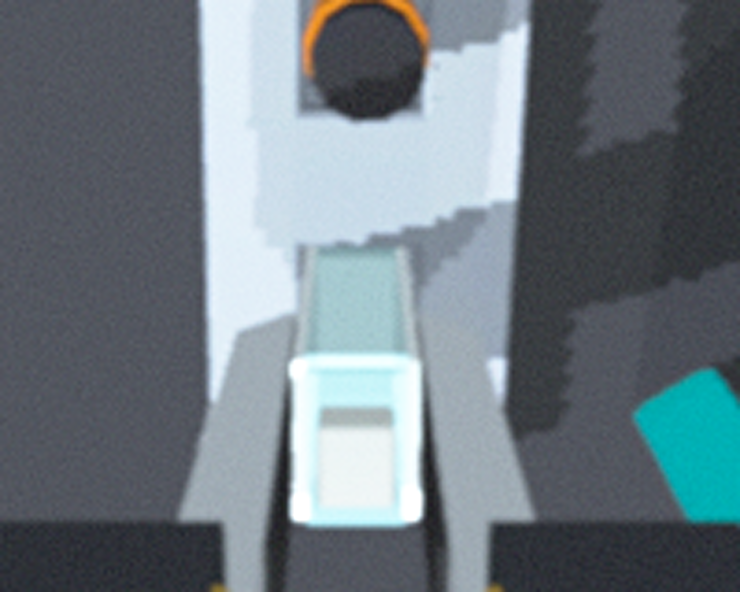

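```bash
python3 -m creep '{"hand":[0.6,0.6,0.6,0.6,0.6,0.6,0.6,0.6,0.6,0.6,0.6,0.6],"slide":[[-0.004,0,0],[-0.012,0,0],[-0.025,0,0],[-0.040,0,0],[-0.060,0,0],[-0.080,0,0],[-0.100,0,0],[-0.120,0,0],[-0.140,0,0],[-0.160,0,0],[-0.180,0,0],[-0.200,0,0]],"spin":[0,0,0,0,0,0,0,0,0,0,0,0]}' 20
python3 - <<'E'
from h import *
np.set_printoptions(precision=4,suppress=True)
im=ctrl.camera("scene"); 
cv2.imwrite("pics/s12.png",cv2.resize(im[40:200,130:310,::-1],None,fx=3.7,fy=3.7,interpolation=cv2.INTER_CUBIC))
go(ph(-.0004,0,.1965),YAW)
E
```

```text
time_s: 11.85
ee_pos: [0.4567, -0.2955, 0.1973]
eef_rot: [0.911, 1.57, -0.6]
force: [-0.6, -0.2, -1.0]
grip_width: 0.0198
t 11.9 pos [ 0.4579 -0.2963  0.2014] F [-0.1195 -0.5461  3.182 ] w 0.019922985322697574
tool x [ 0.0046 -0.0034 -1.    ] y head 3.430290775103208 turn of heading -8.03029077510321 -> spin 8.03029077510321
slide mm [   3.6796  116.9305 -471.2345] q6 -0.7014705367758354
```

View pics/s12.png

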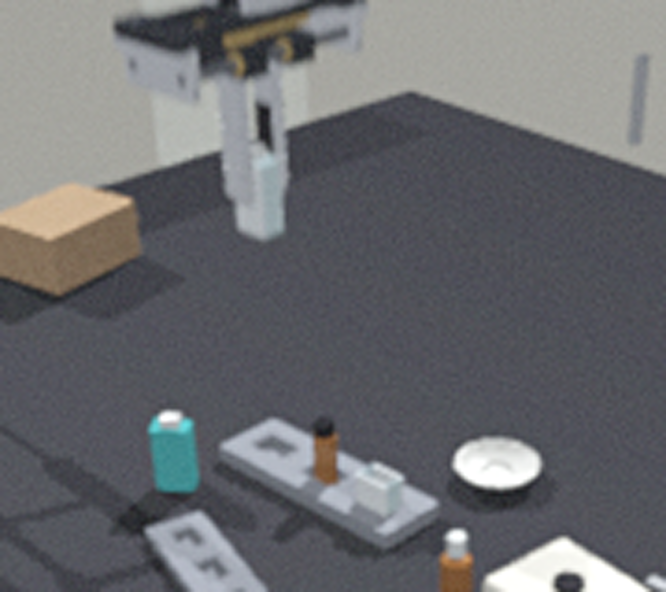

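```bash
python3 -m creep '{"hand":[0.6,0.6,0.6,0.6,0.6,0.6,0.6,0.6,0.6,0.6,0.6,0.6],"slide":[[0,0.004,-0.015],[0,0.011,-0.045],[0,0.019,-0.075],[0,0.026,-0.105],[0,0.034,-0.137],[0,0.042,-0.169],[0,0.050,-0.201],[0,0.058,-0.233],[0,0.066,-0.265],[0,0.074,-0.297],[0,0.082,-0.329],[0,0.090,-0.360]],"spin":[0.3,1,1.7,2.4,3.1,3.8,4.5,5.2,5.9,6.6,7.3,8]}' 20
python3 - <<'E'
from h import *
np.set_printoptions(precision=4,suppress=True)
go(ph(-.0004,0,.1965),YAW)
E
```

```text
time_s: 12.9
ee_pos: [0.5251, 0.0708, 0.1959]
eef_rot: [1.663, 1.571, 0.012]
force: [-0.2, -0.4, 0.3]
grip_width: 0.0203
t 12.9 pos [0.5251 0.0708 0.1959] F [-0.25   -0.4017  0.3112] w 0.02029559150176805
tool x [ 0.0003  0.     -1.    ] y head -4.599500459166993 turn of heading -0.0004995408330046303 -> spin 0.0004995408330046303
slide mm [  -0.5998   12.4089 -111.5902] q6 0.14517425601134637
```

```bash
python3 -m creep '{"hand":[0.6,0.6,0.6,0.6,0.6,0.6,0.6,0.6],"slide":[[0,0.003,-0.025],[0,0.006,-0.050],[0,0.008,-0.070],[0,0.010,-0.090],[0,0.011,-0.103],[0,0.012,-0.110],[0,0.012,-0.110],[0,0.012,-0.110]],"spin":[0,0,0,0,0,0,0,0]}' 20
python3 - <<'E'
from h import *
np.set_printoptions(precision=4,suppress=True)
ims={}
for n in("scene","top","wrist"):
    ims[n]=ctrl.camera(n)[:,:,::-1].copy(); cv2.imwrite(f"pics/{n}13.png",ims[n])
cv2.imwrite("pics/s13z.png",cv2.resize(ims["scene"][120:310,230:410],None,fx=3.1,fy=3.1,interpolation=cv2.INTER_CUBIC))
cv2.imwrite("pics/w13z.png",cv2.resize(ims["wrist"][100:300,130:390],None,fx=2.9,fy=2.9,interpolation=cv2.INTER_CUBIC))
cv2.imwrite("pics/t13z.png",cv2.resize(ims["top"][170:250,120:275],None,fx=5,fy=5,interpolation=cv2.INTER_CUBIC))
go(ph(-.0004,0,.0535),YAW)
E
```

```text
time_s: 13.57
ee_pos: [0.5459, 0.1773, 0.1956]
eef_rot: [-0.63, 1.571, -2.281]
force: [0.7, -0.9, 0.2]
grip_width: 0.0199
t 13.7167 pos [0.546  0.1768 0.1958] F [-0.3259  0.4557  0.1657] w 0.020012490957300053
tool x [ 0.0001 -0.0001 -1.    ] y head -4.632001708687211 turn of heading 0.0320017086872042 -> spin -0.0320017086872042
slide mm [142.2739   0.0402  -4.2528] q6 0.3302986547899229
```

View pics/s13z.png

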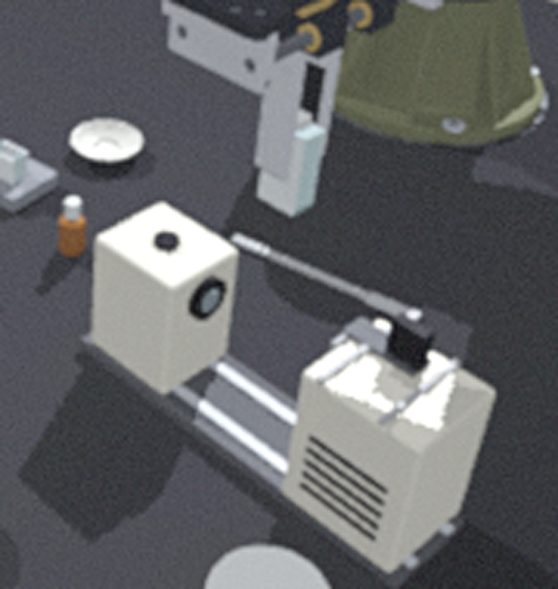

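View pics/w13z.png

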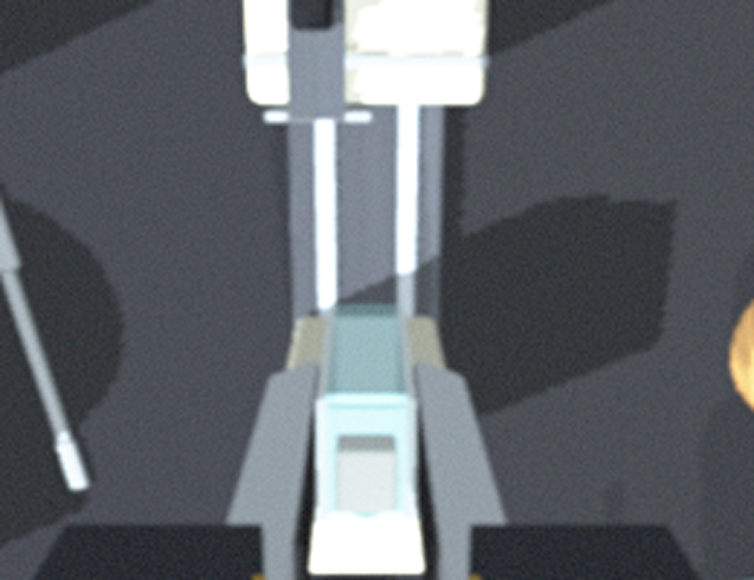

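View pics/t13z.png

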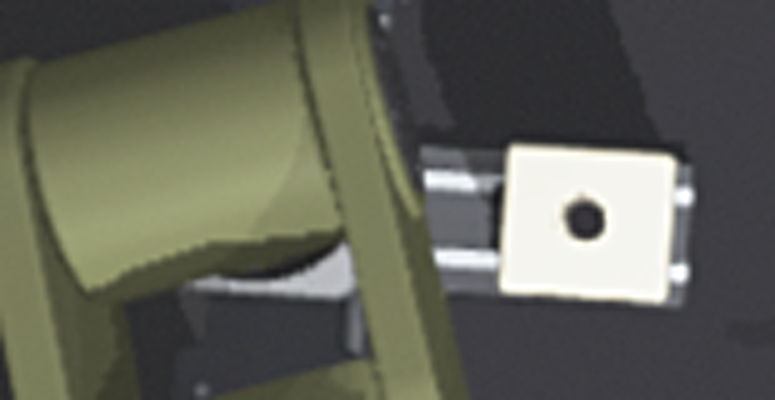

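```bash
python3 -m creep '{"hand":[0.6,0.6,0.6,0.6,0.6,0.6,0.6,0.6,0.6,0.6],"slide":[[0.010,0,-0.003],[0.030,0,-0.004],[0.050,0,-0.004],[0.070,0,-0.004],[0.090,0,-0.004],[0.110,0,-0.004],[0.125,0,-0.004],[0.137,0,-0.004],[0.142,0,-0.004],[0.142,0,-0.004]],"spin":[0,0,0,0,0,0,0,0,0,0]}' 20
python3 -m creep '{"hand":[0.6,0.6,0.6,0.6],"slide":[[0,0,0],[0,0,0],[0,0,0],[0,0,0]],"spin":[0,0,0,0]}' 20
python3 - <<'E'
from h import *
np.set_printoptions(precision=4,suppress=True)
ims={}
for n in("scene","top","wrist"):
    ims[n]=ctrl.camera(n)[:,:,::-1].copy(); cv2.imwrite(f"pics/{n}14.png",ims[n])
cv2.imwrite("pics/s14z.png",cv2.resize(ims["scene"][130:310,230:410],None,fx=3.3,fy=3.3,interpolation=cv2.INTER_CUBIC))
cv2.imwrite("pics/w14z.png",cv2.resize(ims["wrist"][100:300,130:390],None,fx=2.9,fy=2.9,interpolation=cv2.INTER_CUBIC))
go(ph(-.0004,0,.0535),YAW)
E
```

```text
time_s: 14.55
ee_pos: [0.5458, 0.1815, 0.0525]
eef_rot: [-1.224, 1.569, -2.875]
force: [0.2, -0.4, -0.2]
grip_width: 0.0199
time_s: 14.88
ee_pos: [0.5466, 0.1818, 0.0543]
eef_rot: [1.906, 1.57, 0.256]
force: [0.3, -0.1, 0.0]
grip_width: 0.0199
t 15.0333 pos [0.5464 0.1818 0.054 ] F [ 0.4159 -0.0597 -0.3388] w 0.019670574614109163
tool x [ 0.0005  0.0001 -1.    ] y head -4.572182909293193 turn of heading -0.027817090706804493 -> spin 0.027817090706804493
slide mm [0.4523 0.0386 0.7366] q6 0.33733828643904656
```

View pics/s14z.png

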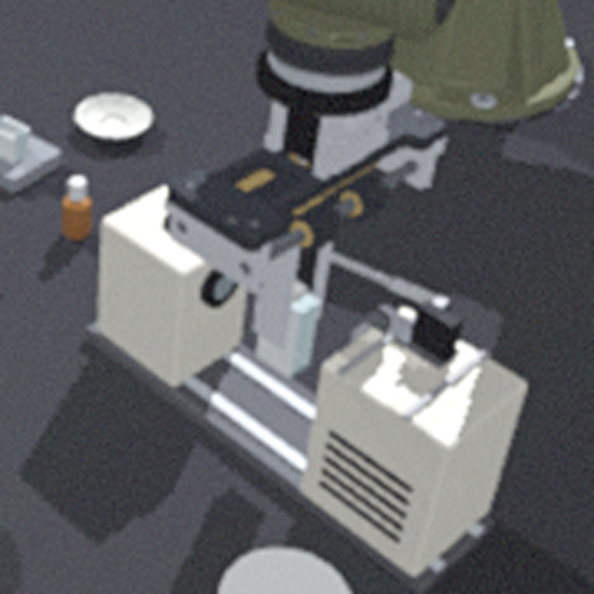

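View pics/w14z.png

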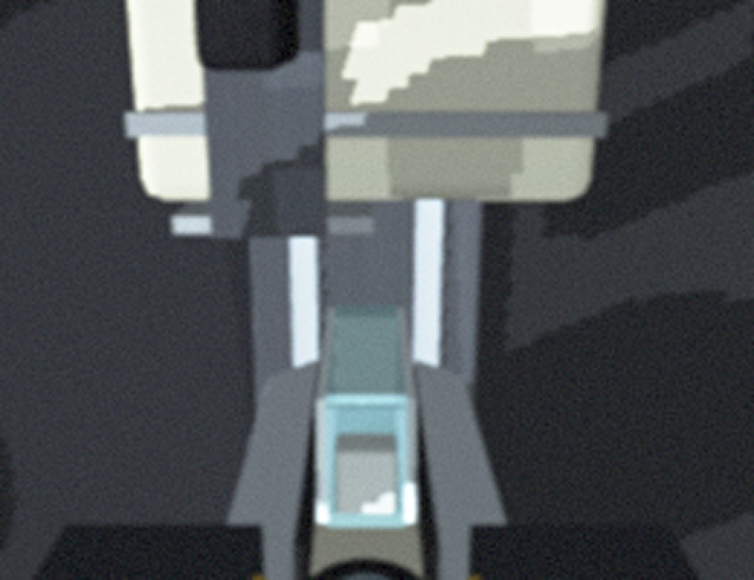

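View pics/top14.png

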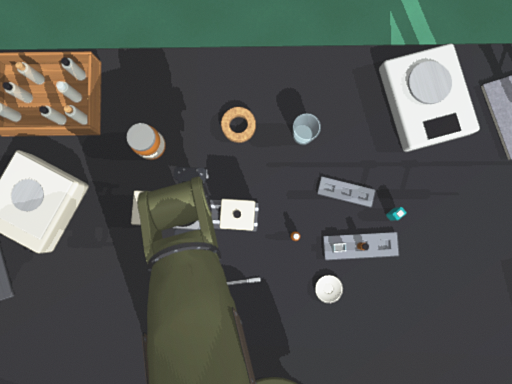

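```bash
python3 - <<'E'
from h import *
np.set_printoptions(precision=4,suppress=True)
P=[ph(.010,.015,.0625),ph(-.010,.015,.0625),ph(.010,.015,.1175),ph(-.010,.015,.1175)]
print((proj("scene",P)-[230,130])*3.3)
o=ctrl.get_obs();print(o["joint_vel"],o["grip_width"],toph(o["ee_pos"]))
E
```

```text
[[287.59   380.2437]
 [307.6945 366.1258]
 [297.6995 315.6993]
 [318.4825 301.899 ]]
[ 0.0019  0.0023  0.0005 -0.001  -0.0025 -0.0004] 0.019670574614109163 [-0.0004  0.0007  0.054 ]
```

```bash
python3 -c "
from station import ctrl
print(ctrl.hand_in()); o=ctrl.get_obs(); print(o['time_s'],o['ee_pos'],o['grip_width'])"
```

```text
the job is handed in; nothing more can be done
None
the job is handed in; nothing more can be done
```

The shutter is open and the cell is held in the light path. I handed the job in at about 15 s of robot time; no verdict is reported.

**What I did**
- **Shutter:** I gripped the tab and slid it about 31 mm until it hit the end stop, where the force rose from about 1 N to 19 N. Then I eased off and let go. The later pictures show it still open.
- **Cell:** I gripped it by its frosted faces (opening 20 mm), lifted it straight up and carried it over the receiver. Then I lowered it into the gap and kept hold of it.

**Last checks**
- **Position:** by my measured photometer pose, the cell's centre is about 0.4 mm sideways of the light axis and within about 1 mm of the midpoint along it. Its height is about 90.5 mm.
- **Alignment:** the cell is turned within about 0.1° of the light direction I measured, which itself is good to about 1°. It is upright.
- **View check:** in the wrist picture the cell sits midway between the rails, and in the scene picture its corners fall 1–2 mm from where they should be.
- **Surroundings:** the arm was still, with about zero force from outside. The other things in view look unmoved; I could not see every one in the last pictures.

**What disagreed:** the pictures put the fingertips about 33 mm behind the reported TCP, not 8 mm ahead of it as stated. My first try at the tab therefore closed on air above it and touched nothing. I worked with the measured offset from then on.

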